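# Calibrate the slide reader: reference blade in, hold the recessed button with the probe

## Task

Calibrate the slide reader: take the reference blade from the slide rack, put it fully home in the reader's slot with its shoulder down on the deck, and let go of it. Then take the blunt probe from the tool block, reach its tip down through the round aperture in the deck and press the recessed calibrate button fully down, firmly but without forcing it. Finish while still gripping the probe and holding the button down, with the blade left home and the spatula, jar, slide box and cassette left where they are.

Things in the scene. Friction and masses are not known exactly. Their poses are not given: they have to be found in the camera images.
- reader: the slide reader, fixed: off-white bench instrument, 220 (x) x 240 (y) x 75 mm high. Origin: centre of its underside; +z up, -x its front with a low sloping panel (screen and printed keys, only 45 mm high at the front edge), +y to the left of someone who faces the front panel. Behind the panel, from x = -30 to +110 mm, is a flat deck 75 mm above the bench with a slot and a round aperture, 120 mm apart.
- slot_mouth (a point): centre of the reader's slot at deck level (75 mm above the bench; at x +40, y +60 mm of the reader). A rectangular vertical slot, 30 mm long along the reader's y and 7 mm wide along its x, 45 mm deep. Axes as the reader's.
- aperture (a point): centre of the round aperture at deck level (75 mm above the bench; at x +40, y -60 mm of the reader). A straight vertical hole 12 mm in diameter; the button lies in it 14 mm below the deck. Axes as the reader's.
- cal_button (a joint): travel of the recessed calibrate button, in m: 0 released, 0.005 fully down against its stop. A grey plunger 9.6 mm in diameter in the aperture. Spring: starts to move at 1.5 N and takes 5 N to be fully down; it comes up again when let go.
- button_face (a point): centre of the top face of the button (14 mm below the deck when released); moves down with it.
- rack: slide rack, fixed: grey block 90 (x) x 70 (y) x 45 mm high with three vertical slots through it, each 31 mm along y and 8 mm along x, at x = -26, 0 and +26 mm. Origin: centre of its underside. The blade starts in the middle slot, the others are empty. Rack and tool block may stand on either side of the reader.
- blade: the reference blade, loose, about 50 g: a flat steel blade 3 mm thick (x) and 26 mm wide (y), reaching 32 mm below a black grip 14 mm thick (x), 40 mm wide (y) and 48 mm tall. Origin: centre of the grip's underside (the shoulder), +z up through the grip, blade along -z. It starts upright with the shoulder resting on the rack's top, 45 mm above the bench, its faces along those of the slot. It is the same either way round.
- blade_grip (a point): point inside the blade's black grip, 30 mm above the shoulder and 18 mm below the grip's top: where to pinch it across the 14 mm thickness (along the blade's x).
- toolblock: tool block, fixed: wooden block 70 (x) x 130 (y) x 66 mm high with two vertical 10 mm holes at y = -35 and +35 mm. Origin: centre of its underside. The probe stands in one hole and the spatula in the other, either way about.
- probe: the blunt probe, loose, about 40 g: steel shank 6 mm in diameter, 60 mm long, below a square ribbed aluminium handle 14 (x) x 14 (y) mm and 50 mm tall. Origin: centre of the handle's underside, +z up through the handle, x and y square to its flat faces; x within 0.3 rad of the block's x. It starts upright, shank in the hole, handle resting on the block's top 66 mm above the bench.
- probe_tip (a point): the blunt lower end of the probe's shank, 60 mm below the handle's underside.
- probe_grip (a point): middle of the probe's handle, 25 mm above its underside: where to pinch it, best along its x, as the spatula stands 70 mm to its side along the block's y.
- spatula: bystander, loose, 35 g: steel spatula with a flat upright paddle 16 mm wide and 3 mm thick over a 16 mm collar, standing in the other hole; its top is 56 mm above the tool block. Origin: underside of the collar. Leave alone.
- jar: bystander, loose: brown glass jar with a white cap, 60 mm in diameter, 90 mm tall. Origin: centre of its underside. Leave alone.
- slidebox: bystander, loose: flat blue slide box 85 x 100 x 34 mm. Origin: centre of its underside. Leave alone.
- cassette: bystander, loose: small white tissue cassette 28 x 40 x 6 mm lying flat on the bench beyond the reader. Origin: centre of its underside. Leave alone.
There are look-alikes about, which are no part of the job. Leave any green or orange look-alike of the probe alone.

How it is judged (in metres and radians):
On the way, in this order (a step that is already met when the one before it is completed fails the run):
1. the reference blade stands home in the reader's slot, shoulder on the deck, and is let go (horizontal distance between blade and slot_mouth below 0.006 m and z of blade in the frame of slot_mouth below 0.002 m and angle between blade's own z axis and vertical below 0.08 rad and contact force between blade and the fingers below 0.1 N), for 0.2 s.
2. the probe, held in the gripper, presses the calibrate button down through the aperture (value of joint cal_button above 0.004 m and distance between probe_tip and button_face below 0.008 m and contact force between probe and the fingers above 2 N), for 0.2 s.
At the end, for the whole second after the job is handed in: Ends holding: probe gripped by its handle, tip within 8 mm of the button centre, pushing over 2 N, button down 4 of 5 mm or more; blade upright and untouched in the slot within 6 mm, shoulder at most 2 mm above the deck; spatula, jar, slide box and cassette within 20 mm of their starts (all of step 1 and all of step 2 and contact force between probe and reader above 2 N and distance between the grasp point and probe_grip below 0.035 m and contact force between blade and probe below 0.1 N and distance of each of spatula, jar, slidebox, cassette from where it was at the start of the episode below 0.02 m); the arm keeps its last pose, push and grip.
It fails at once if the button is pressed before the blade is home in the slot (value of joint cal_button above 0.003 m and (z of blade in the frame of slot_mouth above 0.004 m or horizontal distance between blade and slot_mouth above 0.008 m)).
It fails at once if the reader is forced with the probe (more than 40 N) (contact force between probe and reader above 40 N).
It fails at once if a bystander is knocked away or over (distance of any of spatula, jar, slidebox, cassette from where it was at the start of the episode above 0.03 m).
It also fails if it takes over 59 s, if anything falls off the work surface, if the arm or the gripper's body presses on something with over 40 N, if the wrist force passes 120 N, or if a joint passes its speed limit or range.

## Robot

A 6-joint arm with a two-finger parallel gripper is mounted at the origin on the work surface. World frame = base frame: x ahead of the robot, y to its left, z up, the work surface at z = 0. Lengths are in m, angles in degrees, forces in N, time in s.
With the tool pointing down it reaches from about 0.325 to 0.85 m from the base axis. Payload 15.5 kg.
Tool frame: the origin (TCP) lies at the very end of the fingers, on their centre line; the grasp point (between the pads) lies arm.grip_depth behind it (arm.grip_depth is the distance from the TCP to the grasp point, in m); z points along the fingers, y is the direction in which the jaws open and shut (so a half turn about z gives the same grasp; the last joint's range is limited). The gripper opens to 91 mm and grips with 3 to 60 N. Pads are 32 mm wide; open, the fingers measure 118 mm over their backs; the gripper's body (76 mm by 178 mm) begins 60 mm behind the grasp point.
Start: joints at [71.018, 28.281, 77.091, -0, 74.628, -5.472], TCP at [0.146, 0.608, 0.214] pointing down, gripper open.
Joint ranges: [-166.48, 166.48], [-47.26, 123.95], [12.59, 153.08], [-70.14, 250.14], [6.76, 159.57], [-176.63, 176.63]. Speed limits (degrees/s): [108.29, 108.29, 147.25, 172.46, 172.46, 172.46].

## Interface

Orientations are given as a 3x3 rotation matrix whose columns are the frame's x, y, z axes.
In Python, from rig import arm gives the robot as it stands. Calls block until the motion is done:
- arm.move_to(position, orientation): joint-space move of the TCP to a pose.
- arm.move_l(position, orientation=None, feed=0.15): straight line of the TCP; orientation=None keeps the orientation; feed is the mean speed in m/s.
- arm.move_joints(angles): joint-space move.
- arm.grip(opening): finger opening in m; the grip force is fixed at half the most; returns when the fingers have stopped.
- arm.sleep(seconds).
- arm.solve_ik(position, orientation): joint angles nearest the present ones, or None.
- arm.snapshot(name): name is "side" or "top" or "wrist"; returns the picture (400x640x3 uint8, red, green, blue); there is no depth.
- arm.get_calibration(name): a dict with "intrinsics" (3x3 intrinsics, pixels), "cam_to_world" (4x4, takes a point from camera to world coordinates). Camera axes: x right, y down, z forward; pixel columns grow to the right and rows downward; lengths in m; the calibration is good to about 2 mm. A picture is of the moment at which its call begins: read the wrist's pose just before it. get_calibration takes no time and is no camera call; for the wrist camera it gives the pose at the moment of the call.
A pose or a line that the arm cannot do raises arm.Unreachable and nothing moves.
- arm.sign_off(): hands the job in, once; it reports no verdict.
Readings, each from a call of its own:
- arm.current_t(): time.
- arm.current_joint_positions(): joint angles.
- arm.current_dq(): joint speeds.
- arm.current_tau(): joint torques, N m.
- arm.current_ee_pos(): TCP position.
- arm.current_tool_rot(): TCP orientation.
- arm.current_force(): force on the tool from outside, world axes, zero at the start.
- arm.current_torque(): the same for the moment, N m.
- arm.current_width(): finger opening in m.
Only numpy, scipy, OpenCV 4.12 (cv2) and the standard library are available. Lean on these libraries where they do the work, as an engineer would, in place of code of your own. Each camera call takes 0.05 s, during which the arm holds its last target.

## Working session

There is one attempt and no reset: what is moved stays moved. The work goes in short steps, each a Python script; the robot and the scene stay as the last script left them, time stands still between calls to the robot, and variables do not carry over. Pictures are saved under pics/ and viewed, and the job is handed in when it is done.

```bash
mkdir -p pics; ls; python3 - <<'E'
from rig import arm
import cv2,numpy as np
np.set_printoptions(precision=4,suppress=True)
print(arm.current_t(),arm.grip_depth,arm.current_ee_pos(),arm.current_tool_rot())
for n in("side","top","wrist"):
    c=arm.get_calibration(n);print(n,c["intrinsics"],c["cam_to_world"])
    cv2.imwrite(f"pics/{n}0.png",arm.snapshot(n)[:,:,::-1])
E
```

```text
pics
0.0 0.0188 [0.1459 0.6073 0.2133] [[-0.9723  0.2336 -0.0004]
 [ 0.2336  0.9723 -0.0012]
 [ 0.0001 -0.0012 -1.    ]]
side [[423.5295   0.     324.3074]
 [  0.     423.5295 196.4353]
 [  0.       0.       1.    ]] [[ 0.7321 -0.4539  0.508   0.0613]
 [-0.6811 -0.5019  0.5331 -0.5776]
 [ 0.013  -0.7363 -0.6765  0.8074]
 [ 0.      0.      0.      1.    ]]
top [[411.8055   0.     318.9967]
 [  0.     411.8055 203.9232]
 [  0.       0.       1.    ]] [[ 0.0156 -0.9989  0.0451  0.5343]
 [-0.9998 -0.0151  0.0119 -0.0131]
 [-0.0112 -0.0453 -0.9989  1.0253]
 [ 0.      0.      0.      1.    ]]
wrist [[311.6127   0.     320.4733]
 [  0.     311.6127 205.7982]
 [  0.       0.       1.    ]] [[ 0.2337  0.9434  0.2354  0.08  ]
 [ 0.9723 -0.2268 -0.0563  0.6249]
 [ 0.0002  0.2421 -0.9703  0.3852]
 [ 0.      0.      0.      1.    ]]
```

View pics/top0.png

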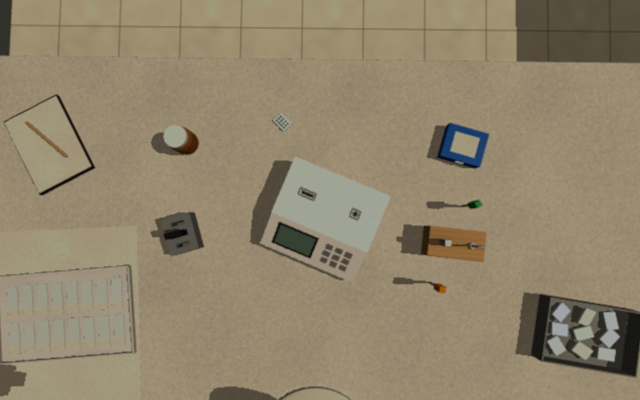

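View pics/side0.png

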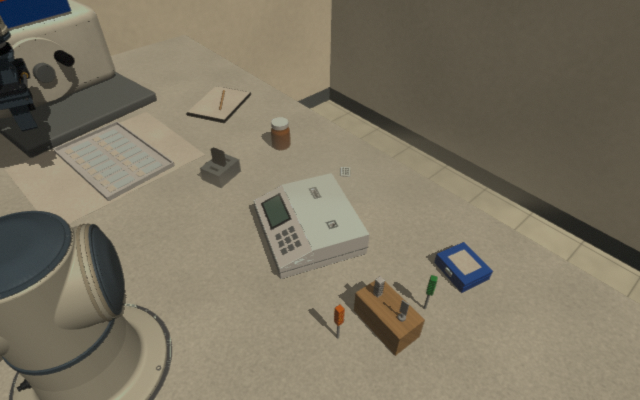

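View pics/wrist0.png

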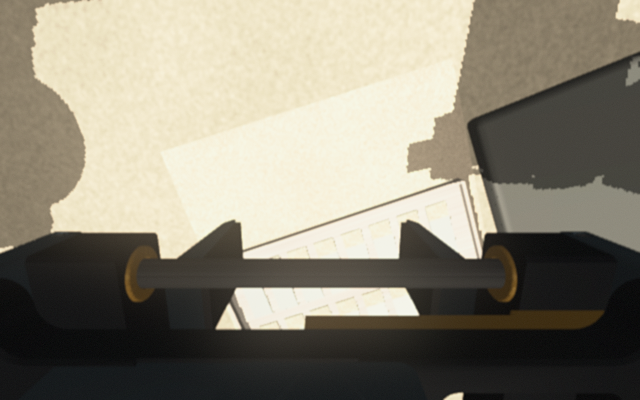

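```bash
cat > h.py <<'E'
import cv2,numpy as np
np.set_printoptions(precision=4,suppress=True)
def ray(c,uv,z):
    K=c["intrinsics"];T=np.array(c["cam_to_world"])
    d=T[:3,:3]@np.linalg.solve(K,[uv[0],uv[1],1.]);o=T[:3,3]
    return o+d*(z-o[2])/d[2]
def proj(c,P):
    K=c["intrinsics"];T=np.array(c["cam_to_world"])
    p=T[:3,:3].T@(np.asarray(P)-T[:3,3]);p=K@p;return p[:2]/p[2]
def R(yaw): # tool down; jaw (y) axis at world angle yaw deg
    a=np.radians(yaw);y=np.array([np.cos(a),np.sin(a),0]);z=np.array([0,0,-1.]);x=np.cross(y,z)
    return np.stack([x,y,z],1)
E
python3 - <<'E'
from h import *
im=cv2.imread('pics/top0.png');s=cv2.imread('pics/side0.png')
f=lambda a,k:cv2.resize(a,None,fx=k,fy=k,interpolation=cv2.INTER_CUBIC)
a=f(im[200:265,145:215],5.7)[:370,:399];b=f(im[190:255,420:490],5.7)[:370,:399]
cv2.imwrite('pics/c1.png',np.hstack([a,b]))
cv2.imwrite('pics/c2.png',f(s[260:360,300:460],5))
cv2.imwrite('pics/c3.png',f(im[150:285,250:400],4.4))
E
```

```text
(no output)
```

View pics/c1.png

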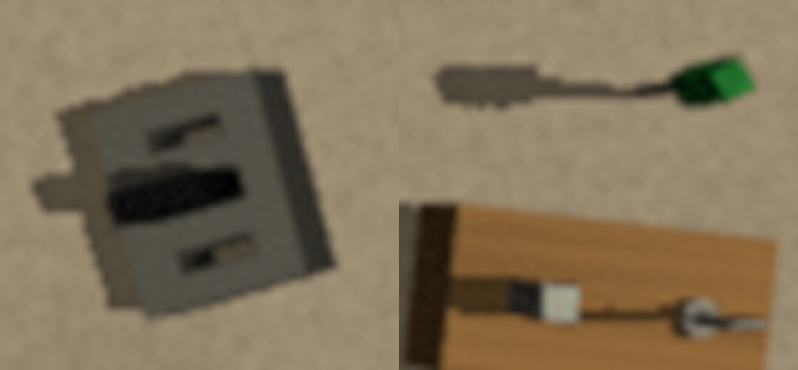

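View pics/c2.png

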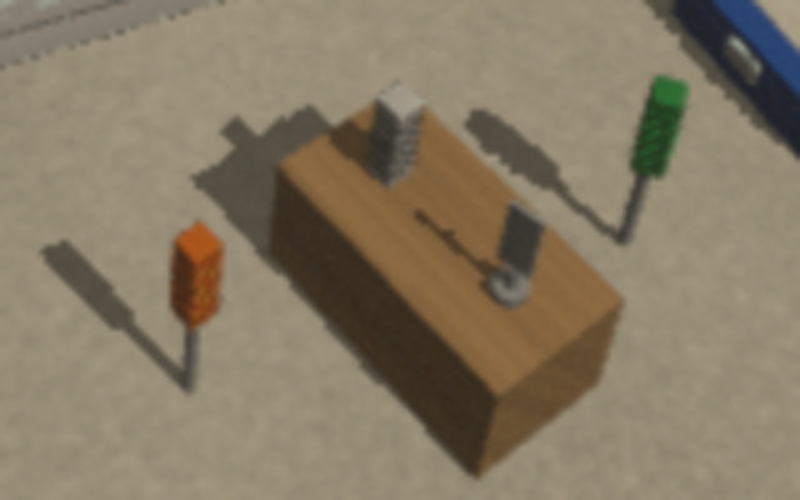

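View pics/c3.png

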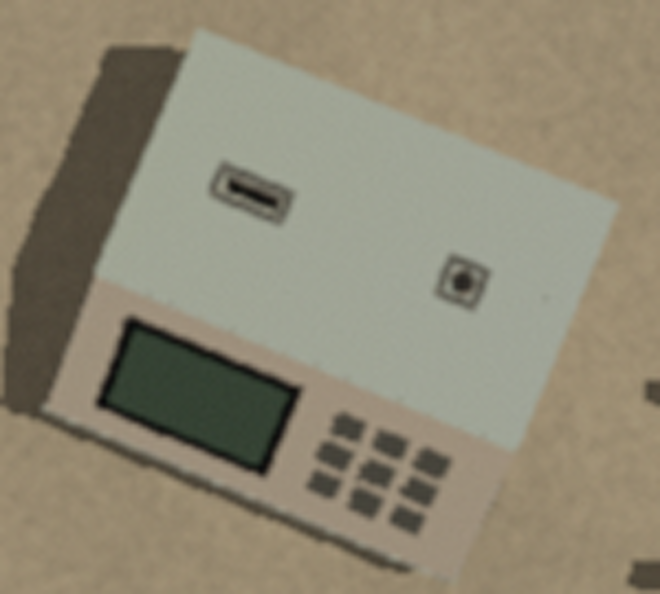

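```bash
python3 - <<'E'
from rig import arm
from h import *
c=arm.get_calibration("top")
f=lambda x,y,k,a,b:(x/k+a,y/k+b)
g=lambda *q:(f(q[0],q[1],5.7,145,200))
rk=[ray(c,g(*p),.045) for p in [(97,105),(255,72),(305,270),(150,318)]]
print("rack corners",np.array(rk),np.mean(rk,0)); 
d=lambda p,q:np.degrees(np.arctan2(*(q-p)[[1,0]]))
print([ (np.linalg.norm(rk[i]-rk[i-1]),d(rk[i-1],rk[i])) for i in range(4)])
dk=[ray(c,f(*p,4.4,250,150),.075) for p in [(200,28),(618,203),(517,450),(98,278)]]
print("deck",np.array(dk),[ (np.linalg.norm(dk[i]-dk[i-1]),d(dk[i-1],dk[i])) for i in range(4)])
s=ray(c,f(252,193,4.4,250,150),.075);a=ray(c,f(463,282,4.4,250,150),.075);print("slot,ap",s,a,np.linalg.norm(s-a),d(a,s))
h=lambda x,y:f(x-399,y,5.7,420,190)
p=ray(c,h(562,303),.116);q=ray(c,h(693,318),.070);print("probe,spat",p,q,np.linalg.norm((p-q)[:2]),d(q,p))
print("block edge",ray(c,h(457,205),.066),ray(c,h(776,240),.066))
cs=arm.get_calibration("side")
print("side probe top",ray(cs,(300+400/5,260+97/5),.116),"side slot",ray(cs,(315,193),.075),"ap",ray(cs,(333,224.5),.075))
for n,P in(("slot",s),("rack",np.mean(rk,0)),("probe",p)):
  P=np.array(P)
  for yaw in (-111,69,-13,167,-100,80,-30,150):
    P2=P.copy();P2[2]=.3
    print(n,yaw,arm.solve_ik(P2,R(yaw)))
E
```

```text
rack corners [[0.5382 0.3731 0.045 ]
 [0.553  0.307  0.045 ]
 [0.4707 0.2836 0.045 ]
 [0.4497 0.3479 0.045 ]] [0.5029 0.3279 0.045 ]
[(np.float64(0.09197871014495199), np.float64(15.864350522981436)), (np.float64(0.0677024872298037), np.float64(-77.32860299247082)), (np.float64(0.08558135823341756), np.float64(-164.12055092894818)), (np.float64(0.067670926508991), np.float64(108.08864719514274))]
deck [[ 0.6869  0.0546  0.075 ]
 [ 0.5976 -0.1665  0.075 ]
 [ 0.4678 -0.1149  0.075 ]
 [ 0.5541  0.1058  0.075 ]] [(np.float64(0.1423666366452621), np.float64(-21.075918473704554)), (np.float64(0.23841430221602447), np.float64(-112.0014522623042)), (np.float64(0.13972477613168444), np.float64(158.34036868541676)), (np.float64(0.23696279453862673), np.float64(68.6334524126563))]
slot,ap [0.6    0.0256 0.075 ] [ 0.555  -0.0857  0.075 ] 0.1201532430744199 67.96238230936207
probe,spat [ 0.4935 -0.2879  0.116 ] [ 0.4862 -0.3545  0.07  ] 0.06702403140869329 83.79042403786858
block edge [ 0.5303 -0.2604  0.066 ] [ 0.5181 -0.3896  0.066 ]
side probe top [ 0.4963 -0.2861  0.116 ] side slot [0.6023 0.
[... 915 characters left out ...]
88  -0.      84.227  -52.5913]
rack -30 [27.4087 22.3342 73.4388 -0.     84.227  57.4087]
rack 150 [  27.4087   22.3342   73.4388   -0.       84.227  -122.5913]
probe -111 [-36.25    19.7636  77.5045  -0.      82.7319  74.75  ]
probe 69 [ -36.25     19.7636   77.5045   -0.       82.7319 -105.25  ]
probe -13 [-36.25    19.7636  77.5045  -0.      82.7319 -23.25  ]
probe 167 [-36.25    19.7636  77.5045  -0.      82.7319 156.75  ]
probe -100 [-36.25    19.7636  77.5045  -0.      82.7319  63.75  ]
probe 80 [ -36.25     19.7636   77.5045   -0.       82.7319 -116.25  ]
probe -30 [-36.25    19.7636  77.5045  -0.      82.7319  -6.25  ]
probe 150 [-36.25    19.7636  77.5045  -0.      82.7319 173.75  ]
```

```bash
cat >> h.py <<'E'
import json,os
def shot(arm,name,which="wrist"):
    c=arm.get_calibration(which);im=arm.snapshot(which)[:,:,::-1]
    cv2.imwrite(f"pics/{name}.png",im)
    json.dump({k:np.asarray(v).tolist() for k,v in c.items()},open(f"pics/{name}.json","w"));return c,im
def cal(name): return {k:np.array(v) for k,v in json.load(open(f"pics/{name}.json")).items()}
E
python3 - <<'E'
from rig import arm
from h import *
arm.move_to([.5775,-.03,.26],R(-21.7)); shot(arm,"w_reader"); print(arm.current_t())
arm.move_to([.503,.328,.24],R(14.5)); shot(arm,"w_rack"); print(arm.current_t())
E
```

```text
2.925
4.3417
```

View pics/w_reader.png

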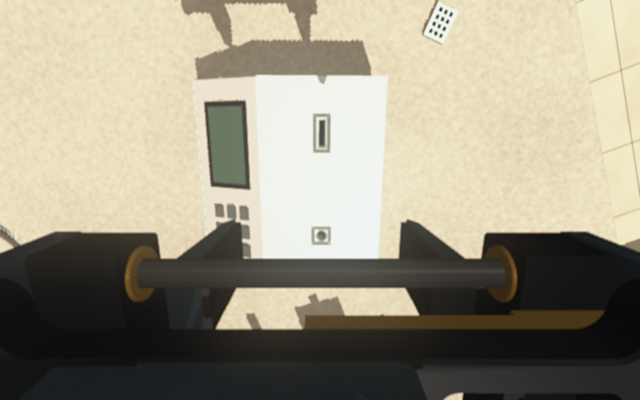

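View pics/w_rack.png

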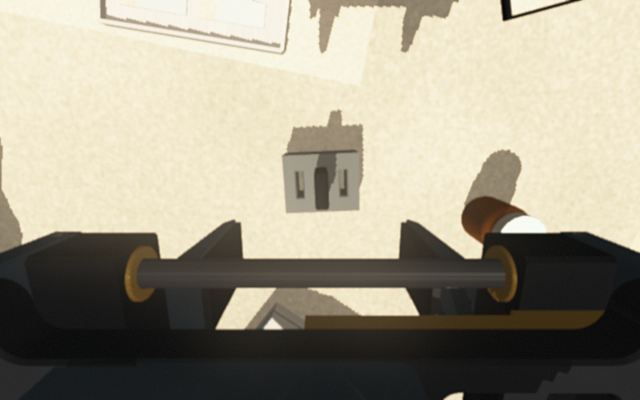

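```bash
python3 - <<'E'
from h import *
f=lambda a,k:cv2.resize(a,None,fx=k,fy=k,interpolation=cv2.INTER_CUBIC)
a=cv2.imread('pics/w_rack.png');b=cv2.imread('pics/w_reader.png')
A=f(a[140:220,275:370],6)  # 570x480
cv2.imwrite('pics/c4.png',A)
B=f(b[105:160,295:350],7);C=f(b[215:260,295:350],7)
cv2.imwrite('pics/c5.png',np.hstack([B,np.vstack([C,np.zeros((B.shape[0]-C.shape[0],C.shape[1],3),np.uint8)])]))
E
```

```text
(no output)
```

View pics/c4.png

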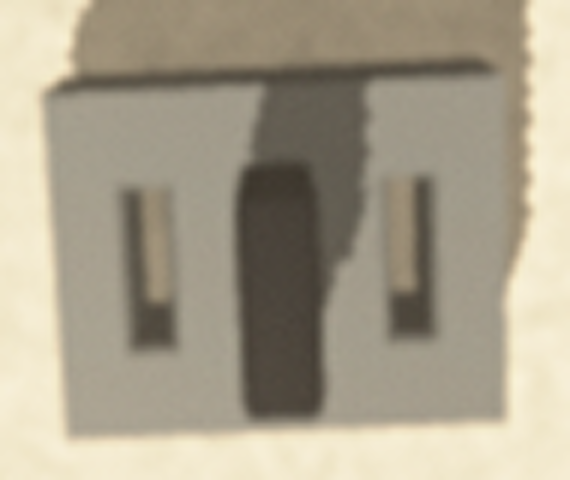

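View pics/c5.png

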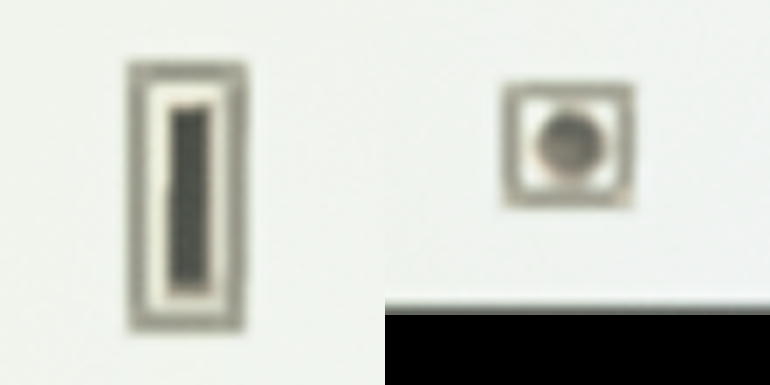

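```bash
python3 - <<'E'
from h import *
d=lambda p,q:np.degrees(np.arctan2(*(q-p)[[1,0]]))
c=cal('w_rack');g=lambda p:(p[0]/6+275-.4,p[1]/6+140-.4)
rk=[ray(c,g(p),.045) for p in [(48,92),(497,72),(505,418),(70,436)]]
print(np.array(rk),np.mean(rk,0),[(np.linalg.norm(rk[i]-rk[i-1]),d(rk[i-1],rk[i])) for i in range(4)])
for p in[(278,165)]: print("far top edge",ray(c,g(p),.093))
print("near bottom edge",ray(c,g((285,415)),.045))
# predict
m=np.mean(rk,0)[:2]
for yaw in(13,14.5,16):
  a=np.radians(yaw);x=np.array([np.cos(a),np.sin(a)]);y=np.array([-x[1],x[0]])
  print(yaw,[((proj(c,[*(m+sx*x*.007+sy*y*.02),z])-[274.6,139.6])*6) for sx,sy,z in((-1,-1,.093),(1,-1,.093),(-1,1,.045),(1,1,.045),(1,1,.093))])
c=cal('w_reader');g=lambda p,r:(p[0]/7+295-.4,p[1]/7+r-.4)
s=ray(c,g((189,200),105),.075);s2=ray(c,g((187,196),105),.075)
a=ray(c,g((184,145),215),.075)
print(s,s2,a,np.linalg.norm(s2-a),d(a,s2),d(a,s))
# deck corners left/right top
print(ray(c,(257,75),.075),ray(c,(387,76),.075))
E
```

```text
[[0.4517 0.3543 0.045 ]
 [0.5351 0.3797 0.045 ]
 [0.5559 0.3135 0.045 ]
 [0.4713 0.2878 0.045 ]] [0.5035 0.3338 0.045 ] [(np.float64(0.06928240602456162), np.float64(106.42666550088539)), (np.float64(0.08722103841436993), np.float64(16.93067029306043)), (np.float64(0.06939681448255086), np.float64(-72.60991090890948)), (np.float64(0.08838699427089386), np.float64(-163.1437850439493))]
far top edge [0.497  0.3573 0.093 ]
near bottom edge [0.5125 0.303  0.045 ]
13 [array([238.0766, 415.7834]), array([317.5017, 417.6684]), array([246.7617, 156.6816]), array([318.1824, 158.4388]), array([324.5305, 191.4569])]
14.5 [array([241.0409, 416.8229]), array([320.4902, 416.695 ]), array([244.0825, 157.5874]), array([315.5268, 157.4719]), array([321.4891, 190.3539])]
16 [array([244.0312, 417.7867]), array([323.4527, 415.646 ]), array([241.4288, 158.563 ]), array([312.8458, 156.5748]), array([318.4183, 189.3305])]
[0.6018 0.0301 0.075 ] [0.6017 0.0308 0.075 ] [ 0.5567 -0.0814  0.075 ] 0.12083127427530473 68.15391757425233 68.00079206214751
[0.5599 0.1118 0.075 ] [0.6886 0.0597 0.075 ]
```

```bash
python3 - <<'E'
from rig import arm
from h import *
print(arm.current_ee_pos(),arm.current_joint_positions(),arm.current_dq())
shot(arm,"w_rack1")
arm.move_to([.503,.328,.24],R(196.5)); shot(arm,"w_rack2"); print(arm.current_t(),arm.current_ee_pos())
f=lambda a,k:cv2.resize(a,None,fx=k,fy=k,interpolation=cv2.INTER_CUBIC)
a=cv2.imread('pics/w_rack2.png');cv2.imwrite('pics/c6.png',f(a[140:220,275:370],6))
E
```

```text
[0.5037 0.327  0.2401] [27.3016 24.9353 78.6687 -0.0145 76.3855 12.913 ] [-0.2211 -0.0895  0.1393  0.1047  0.0084  0.0539]
7.2333 [0.503 0.328 0.24 ]
```

View pics/c6.png

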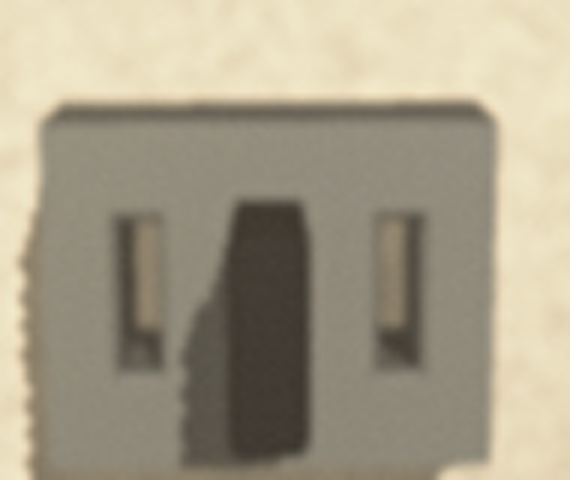

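```bash
python3 - <<'E'
from h import *
d=lambda p,q:np.degrees(np.arctan2(*(q-p)[[1,0]]))
g=lambda p:(p[0]/6+275-.4,p[1]/6+140-.4)
for n,pts,sl in(('w_rack',[(48,92),(497,72),(505,418),(70,436)],[(122,187,173,185,178,348,130,350),(385,178,432,178,436,338,390,340)]),('w_rack2',[(42,122),(495,120),(490,465),(42,468)],[(113,213,163,213,165,372,118,372),(377,212,426,212,423,370,377,370)])):
    c=cal(n)
    rk=np.array([ray(c,g(p),.045) for p in pts]);print(n,rk.mean(0),[d(rk[i-1],rk[i]) for i in range(4)])
    for s in sl: 
        q=np.array([ray(c,g(p),.045) for p in np.reshape(s,(4,2))]);print("  slot",q.mean(0))
    print(c["cam_to_world"])
c=cal('w_rack2'); print("grip near edge top",ray(c,g((268,458)),.093),"far",ray(c,g((270,203)),.045))
c=cal('w_rack'); print("grip near edge top",ray(c,g((285,415)),.093),"far",ray(c,g((278,163)),.045))
E
```

```text
w_rack [0.5035 0.3338 0.045 ] [np.float64(106.42666550088539), np.float64(16.93067029306043), np.float64(-72.60991090890948), np.float64(-163.1437850439493)]
  slot [0.4791 0.3255 0.045 ]
  slot [0.5287 0.3401 0.045 ]
[[ 0.9685  0.2414  0.0604  0.4868]
 [ 0.2489 -0.9399 -0.2339  0.3945]
 [ 0.0003  0.2416 -0.9704  0.4119]
 [ 0.      0.      0.      1.    ]]
w_rack2 [0.5038 0.3335 0.045 ] [np.float64(-75.27975429116492), np.float64(-163.28297829939254), np.float64(107.27295955464571), np.float64(16.866916317347712)]
  slot [0.5284 0.3399 0.045 ]
  slot [0.4786 0.3248 0.045 ]
[[-0.959  -0.2749 -0.069   0.5225]
 [-0.2834  0.93    0.2341  0.2642]
 [-0.0002  0.2441 -0.9698  0.4118]
 [ 0.      0.      0.      1.    ]]
grip near edge top [0.4979 0.3522 0.093 ] far [0.5086 0.3152 0.045 ]
grip near edge top [0.5091 0.3149 0.093 ] far [0.4984 0.352  0.045 ]
```

```bash
python3 - <<'E'
from rig import arm
from h import *
P=np.array([.5035,.3335]);Ro=R(16.8)
arm.move_to([*P,.13],Ro)
arm.move_l([*P,.0562],Ro,feed=.12)
arm.sleep(.15);print(arm.current_ee_pos(),arm.current_force())
arm.grip(0.008); print("w",arm.current_width(),arm.current_t(),arm.current_force())
arm.move_l([*P,.17],feed=.12);arm.sleep(.1)
print(arm.current_width(),arm.current_force(),arm.current_ee_pos())
shot(arm,"w_held");shot(arm,"s_held","side");print(arm.current_t())
f=lambda a,k:cv2.resize(a,None,fx=k,fy=k,interpolation=cv2.INTER_CUBIC)
a=cv2.imread('pics/s_held.png');b=cv2.imread('pics/w_held.png')
cv2.imwrite('pics/c7.png',np.hstack([f(a[90:190,170:270],4),f(b[170:270,270:370],4)]))
E
```

```text
[0.504  0.3338 0.0571] [-0.3612 -0.652  -0.8501]
w 0.013668257315762935 12.0667 [ 0.7653 -0.1285 -0.0388]
0.014247200134759426 [-0.2632 -0.4277 -0.8247] [0.5031 0.3333 0.1692]
13.3667
```

View pics/c7.png

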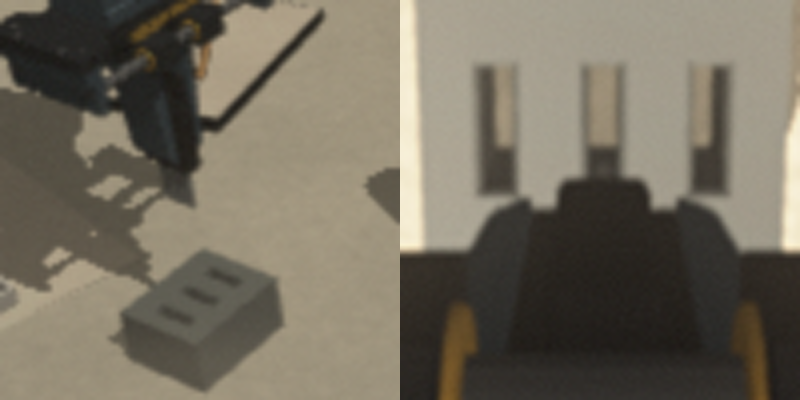

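View pics/w_held.png

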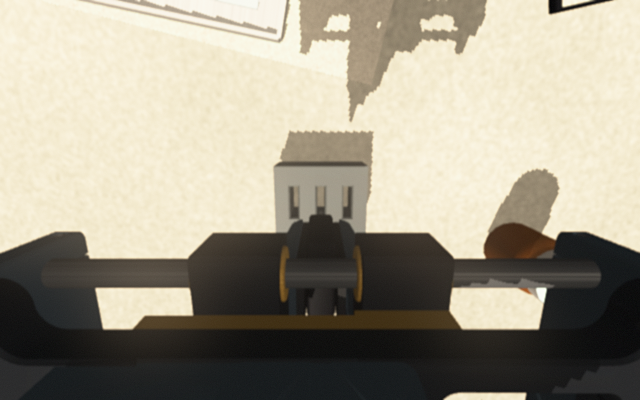

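```bash
python3 - <<'E'
from rig import arm
from h import *
S=np.array([.6018,.0303]);Ro=R(-21.9)
arm.move_to([*S,.17],Ro)
arm.move_l([*S,.128],Ro,feed=.12);arm.sleep(.3)
print(arm.current_ee_pos(),arm.current_width(),arm.current_t())
shot(arm,"w_pre");shot(arm,"s_pre","side")
f=lambda a,k:cv2.resize(a,None,fx=k,fy=k,interpolation=cv2.INTER_CUBIC)
a=cv2.imread('pics/s_pre.png');b=cv2.imread('pics/w_pre.png')
cv2.imwrite('pics/c8.png',np.hstack([f(a[130:230,265:365],4),f(b[150:250,270:370],4)]))
c=cal("s_pre");q=cal("w_pre")
print(proj(c,[*S,.075]),proj(c,[*S,.085]),proj(q,[*S,.075]))
E
```

```text
[0.6021 0.0303 0.1286] 0.014017118409205376 15.375
[313.5444 192.1194] [313.5281 189.2247] [320.694  223.1345]
```

View pics/c8.png

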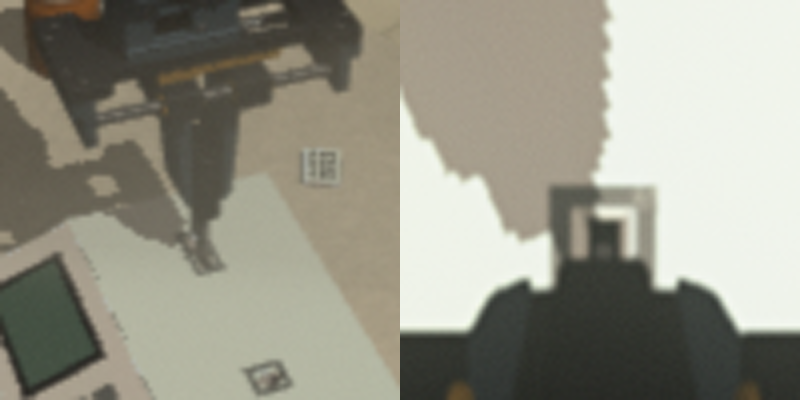

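```bash
python3 - <<'E'
from rig import arm
from h import *
S=np.array([.6018,.0303]);Ro=R(-21.9)
f0=arm.current_force();print(f0)
for z in (.112,.105,.098,.092,.089,.0875,.0865,.0858,.085,.0843):
    arm.move_l([*S,z],Ro,feed=.06)
    f=arm.current_force()-f0;print(z,arm.current_ee_pos(),f)
    if f[2]>6 or np.hypot(f[0],f[1])>8: break
print(arm.current_t())
shot(arm,"s_in","side");a=cv2.imread('pics/s_in.png')
cv2.imwrite('pics/c9.png',cv2.resize(a[130:230,265:365],None,fx=6,fy=6,interpolation=cv2.INTER_CUBIC))
E
```

```text
[-0.3093  0.7327 -1.003 ]
0.112 [0.6015 0.0303 0.1114] [ 0.942  -1.3353  0.5149]
0.105 [0.6016 0.0303 0.1046] [-0.0671 -1.5992  0.2122]
0.098 [0.6015 0.0303 0.0976] [-0.3113  0.3371 -0.0082]
0.092 [0.6015 0.0303 0.0916] [ 0.561  -0.766   0.2705]
0.089 [0.6018 0.0303 0.0889] [ 0.2427 -0.2956  0.4142]
0.0875 [0.6018 0.0303 0.0875] [ 0.4179 -1.552   0.1764]
0.0865 [0.6018 0.0303 0.0864] [ 0.9866 -0.8927  0.0921]
0.0858 [0.6019 0.0303 0.0862] [-1.859   0.1628  5.6222]
0.085 [0.6019 0.0303 0.0861] [-6.0818 -0.9745 19.5225]
17.925
```

View pics/c9.png

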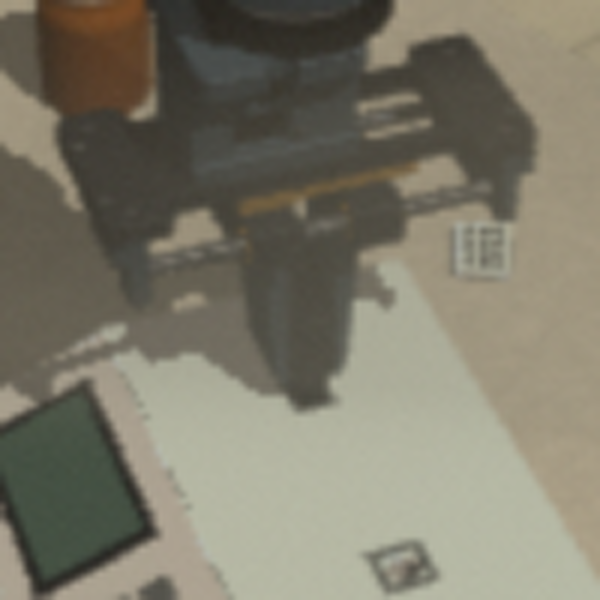

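```bash
python3 - <<'E'
from rig import arm
from h import *
S=np.array([.6018,.0303]);Ro=R(-21.9)
arm.move_l([*S,.0860],Ro,feed=.06)
arm.grip(.06);print(arm.current_width(),arm.current_t())
arm.move_l([*S,.19],Ro,feed=.25)
shot(arm,"w_rel");shot(arm,"s_rel","side")
# probe view: jaw along probe x
arm.move_to([.496,-.287,.26],R(-6));arm.sleep(.15);shot(arm,"w_tb");print(arm.current_t(),arm.current_joint_positions())
f=lambda a,k:cv2.resize(a,None,fx=k,fy=k,interpolation=cv2.INTER_CUBIC)
a=cv2.imread('pics/s_rel.png');b=cv2.imread('pics/w_rel.png')
cv2.imwrite('pics/c10.png',np.hstack([f(a[130:230,265:365],4),f(b[150:250,270:370],4)]))
E
```

```text
0.05983833798205955 19.0583
21.2167 [-35.9359  21.6818  80.8902   0.0049  77.4499 -30.004 ]
```

View pics/c10.png

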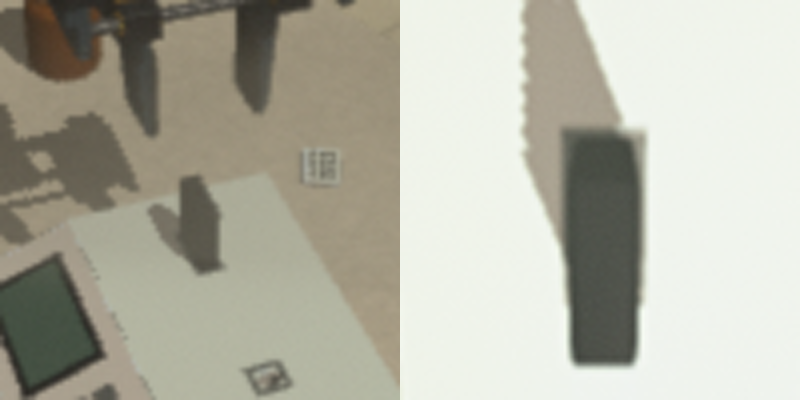

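View pics/w_tb.png

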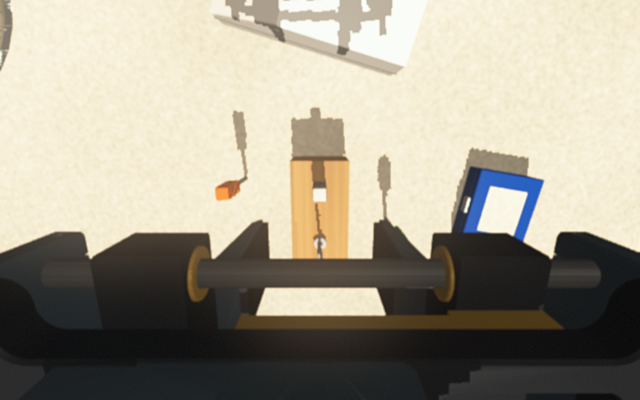

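```bash
python3 - <<'E'
from h import *
b=cv2.imread('pics/w_tb.png')
cv2.imwrite('pics/c11.png',cv2.resize(b[150:260,275:365],None,fx=5,fy=5,interpolation=cv2.INTER_CUBIC))
cv2.imwrite('pics/c11b.png',cv2.resize(b[170:215,295:345],None,fx=12,fy=12,interpolation=cv2.INTER_CUBIC))
E
```

```text
(no output)
```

View pics/c11.png

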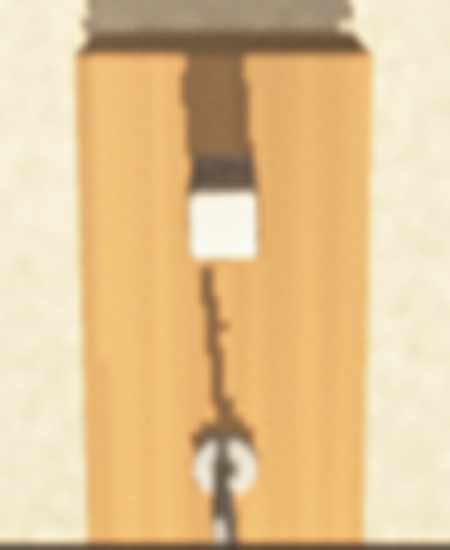

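View pics/c11b.png

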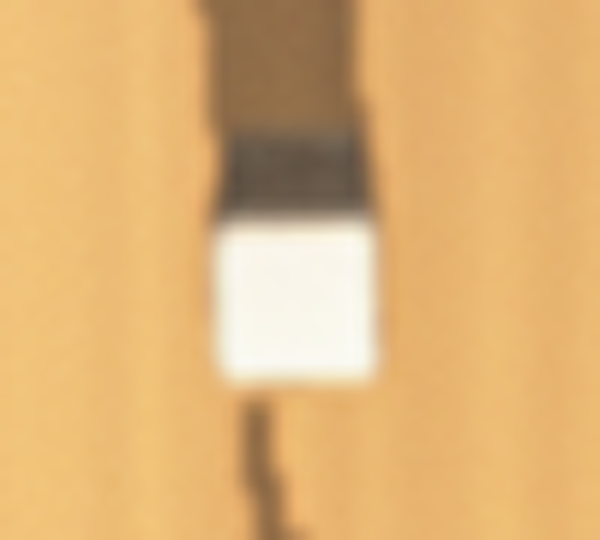

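```bash
python3 - <<'E'
from h import *
d=lambda p,q:np.degrees(np.arctan2(*(q-p)[[1,0]]))
c=cal('w_tb');g=lambda p:(p[0]/12+295-.46,p[1]/12+170-.46)
q=np.array([ray(c,g(p),.116) for p in [(214,218),(377,216),(380,382),(220,384)]])
print(q,q.mean(0),[(np.linalg.norm(q[i]-q[i-1]),d(q[i-1],q[i])) for i in range(4)])
h=lambda p:(p[0]/5+275-.4,p[1]/5+150-.4)
s=ray(c,h((224,467)),.070);print("spat",s,np.linalg.norm((s-q.mean(0))[:2]),d(s,q.mean(0)))
e=np.array([ray(c,h(p),.066) for p in [(80,55),(370,55),(363,540),(88,540)]]);print(e[:2].mean(0),np.linalg.norm(e[0]-e[1]),[d(e[i-1],e[i]) for i in range(4)])
print(ray(c,(397,226),.11), ray(c,(225,188),.11))
E
```

```text
[[ 0.4891 -0.275   0.116 ]
 [ 0.503  -0.2763  0.116 ]
 [ 0.5018 -0.2908  0.116 ]
 [ 0.488  -0.2896  0.116 ]] [ 0.4955 -0.2829  0.116 ] [(np.float64(0.01461622329116807), np.float64(85.7400487470934)), (np.float64(0.01397053394694962), np.float64(-5.217186232045771)), (np.float64(0.014609165045460016), np.float64(-94.67709365223604)), (np.float64(0.013864064356548161), np.float64(174.80623577516278))]
spat [ 0.488  -0.3531  0.07  ] 0.07060034715159129 83.89891581060884
[ 0.4987 -0.2531  0.066 ] 0.06766356427079007 [np.float64(83.68699989662815), np.float64(-5.9350295308004215), np.float64(-95.52453844300845), np.float64(174.07965779121497)]
[ 0.5752 -0.3273  0.11  ] [ 0.3977 -0.2669  0.11  ]
```

```bash
python3 - <<'E'
from rig import arm
from h import *
P=np.array([.4955,-.2829]);Ro=R(-5.2)
arm.grip(.045)
arm.move_to([*P,.16],Ro)
arm.move_l([*P,.0735],Ro,feed=.12);arm.sleep(.1)
print(arm.current_ee_pos(),arm.current_force(),arm.current_t())
arm.grip(0.008); print("w",arm.current_width(),arm.current_ee_pos())
arm.move_l([*P,.205],feed=.15);print(arm.current_width(),arm.current_t())
A=np.array([.5567,-.0814])
arm.move_to([*A,.205],R(-21.9))
arm.sleep(.3);print(arm.current_ee_pos(),arm.current_t(),arm.current_force())
shot(arm,"w_pp");shot(arm,"s_pp","side");shot(arm,"t_pp","top")
f=lambda a,k:cv2.resize(a,None,fx=k,fy=k,interpolation=cv2.INTER_CUBIC)
a=cv2.imread('pics/s_pp.png');b=cv2.imread('pics/w_pp.png')
cv2.imwrite('pics/c12.png',np.hstack([f(a[150:250,285:385],4),f(b[150:250,270:370],4)]))
E
```

```text
[ 0.496  -0.2833  0.0745] [ 0.67   -0.6762  0.4941] 23.1083
w 0.013366802030588536 [ 0.4955 -0.2829  0.0735]
0.013744407021042817 24.7167
[ 0.5566 -0.0823  0.2049] 25.8667 [ 0.7332 -0.0044  0.801 ]
```

View pics/c12.png

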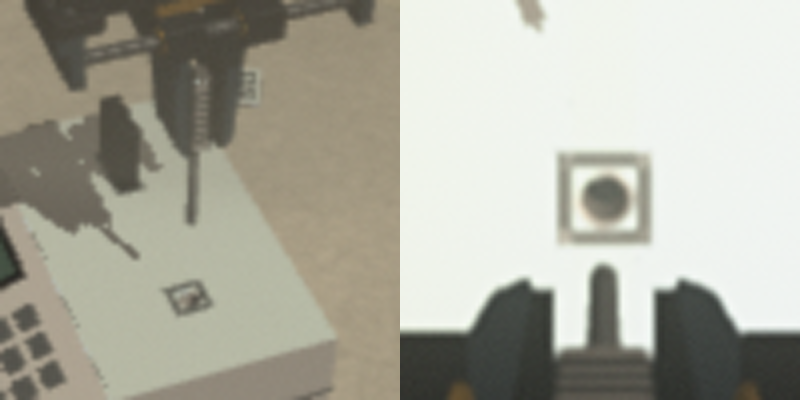

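View pics/s_pp.png

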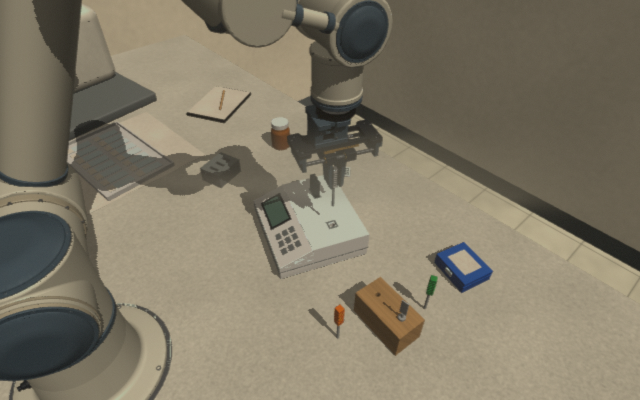

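```bash
python3 - <<'E'
from h import *
c=cal('w_pp');g=lambda p:(p[0]/4+270-.4,p[1]/4+150-.4)
print("ap frame",ray(c,g((604,198))-np.array([100,0]),.075),"hole",ray(c,g((206,198)),.075))
t=np.array([.5567,-.0814]);a=np.radians(-21.9);ux=np.array([-np.sin(a),np.cos(a)])
tz=.205-.0675
print("tip +toolx edge", ray(c,g((203,263)),tz), "-> centre",ray(c,g((203,263)),tz)[:2]-.003*ux)
p=proj(c,[*t,.075]);print("pred ap crop",(p-[269.6,149.6])*4, "pred tip edge",(proj(c,[*(np.array([.5566,-.0823])+.003*ux),tz])-[269.6,149.6])*4)
s=cal('s_pp');print("side pred tip",(proj(s,[.5566,-.0823,tz])-[284.6,149.6])*4,"ap",(proj(s,[*t,.075])-[284.6,149.6])*4)
print(c["cam_to_world"])
E
```

```text
ap frame [ 0.5566 -0.081   0.075 ] hole [ 0.5571 -0.0812  0.075 ]
tip +toolx edge [ 0.5568 -0.0802  0.1375] -> centre [ 0.5557 -0.0829]
pred ap crop [204.8221 199.2716] pred tip edge [206.1156 258.4302]
side pred tip [187.8685 222.0627] ap [184.3755 296.821 ]
[[ 0.9274 -0.3628 -0.0911  0.5823]
 [-0.3741 -0.9    -0.2238 -0.0177]
 [-0.0008  0.2416 -0.9704  0.3768]
 [ 0.      0.      0.      1.    ]]
```

```bash
python3 - <<'E'
from rig import arm
from h import *
A=np.array([.5574,-.0808]);Ro=R(-21.9)
arm.move_l([*A,.150],Ro,feed=.12);arm.sleep(.3);f0=np.mean([(arm.sleep(.05),arm.current_force())[1] for _ in range(4)],0)
print(f0,arm.current_ee_pos())
for z in [.140,.134,.130,.1285,.1275,.1265,.1255,.1245,.1238,.1234,.1231,.1228,.1225,.1222]:
    arm.move_l([*A,z],Ro,feed=.05);arm.sleep(.1)
    f=arm.current_force()-f0;print(z,arm.current_ee_pos()[2],f)
    if f[2]>9 or np.hypot(f[0],f[1])>8: break
print(arm.current_t(),arm.current_width())
E
```

```text
[ 0.3534 -0.2872 -0.2918] [ 0.5574 -0.0808  0.1501]
0.14 0.1399052105511645 [-0.5683  0.2779 -0.2749]
0.134 0.13396612360912388 [-0.8488  0.4339 -0.7259]
0.13 0.12996899032581694 [ 0.2852 -0.1415 -0.3658]
0.1285 0.1285248161602097 [0.3383 0.2831 0.8636]
0.1275 0.12755630919634564 [-0.2537  0.4719  2.0247]
0.1265 0.12652645203413698 [ 0.5123 -0.6946  2.335 ]
0.1255 0.12552416060467103 [0.3566 0.6886 2.7669]
0.1245 0.1245348704072933 [0.1191 0.4972 4.3571]
0.1238 0.12383728866039485 [-0.2038  0.4598  5.2001]
0.1234 0.1234150447476773 [-0.1454 -0.5113  4.1724]
0.1231 0.12328327359059098 [-1.6398 -0.0558  7.1887]
0.1228 0.1231395406769111 [-1.3542  1.2669 10.4414]
31.4417 0.013595302450860583
```

```bash
python3 - <<'E'
from rig import arm
from h import *
arm.sleep(.5);print(np.array([(arm.sleep(.1),arm.current_force())[1] for _ in range(5)]),arm.current_ee_pos(),arm.current_width())
shot(arm,"s_end","side");shot(arm,"w_end")
f=lambda a,k:cv2.resize(a,None,fx=k,fy=k,interpolation=cv2.INTER_CUBIC)
a=cv2.imread('pics/s_end.png');b=cv2.imread('pics/w_end.png')
cv2.imwrite('pics/c13.png',np.hstack([f(a[150:250,285:385],4),f(b[60:260,220:420],2)]))
E
```

```text
[[ 0.1701 -0.722  10.4207]
 [-1.8381  0.0198  9.8246]
 [ 0.0346  0.9841 11.2149]
 [-1.0396  0.7639  9.9509]
 [-1.1395 -0.1514  9.5393]] [ 0.5575 -0.0808  0.1231] 0.013872756471518179
```

View pics/c13.png

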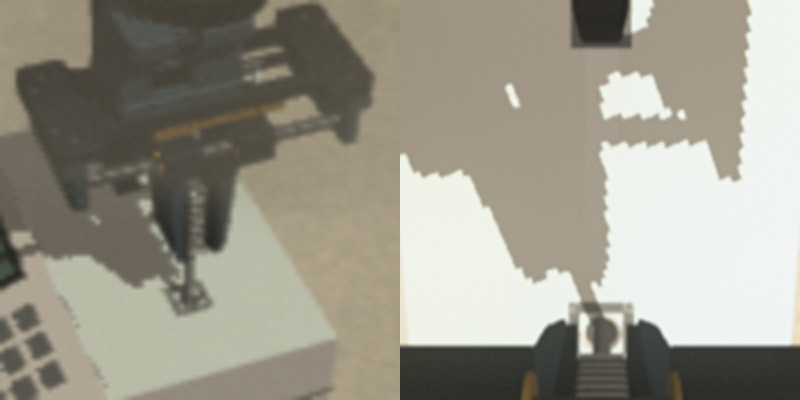

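View pics/s_end.png

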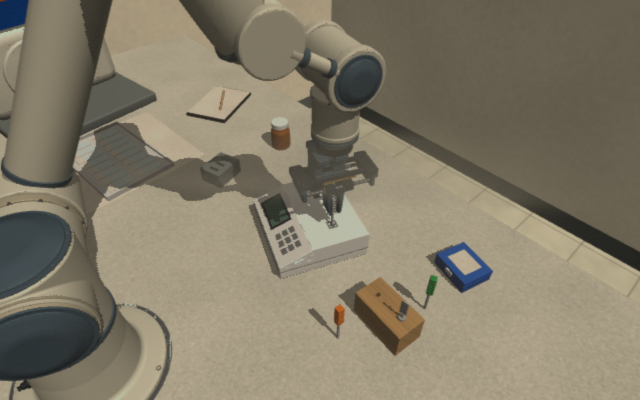

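```bash
python3 -c "
from rig import arm
arm.sign_off();print(arm.current_t())"
```

```text
the job is handed in; nothing more can be done
the job is handed in; nothing more can be done
```

I put the reference blade home in the reader's slot and let go of it. Then I took the aluminium probe from the tool block and pressed the calibrate button down through the aperture. The job was handed in at about 32 s with the probe still gripped and the button held; sign-off reports no verdict.

- **Blade:** it touched down at TCP z 0.0862 m, where the shoulder should meet the deck, and the pictures after release show it upright in the slot. The push reached about 20 N for a moment at seating, above the 6 N I meant to stop at but within the limits.
- **Button:** contact came at TCP z of about 0.1285 m and the stop at about 0.1233 m, which matches the 5 mm travel. It is held with a steady 10 N or so, and the gripper opening is 13.9 mm on the 14 mm handle.
- **Bystanders:** the spatula, slide box and jar look unmoved in the last side picture. The green and orange look-alikes were not touched. The cassette is hidden behind the gripper there, but it looked in place in the picture after the blade was released and nothing came near it afterwards.
- **Disagreement:** the top and side cameras put points about 5 mm lower in y than the wrist camera. I trusted the wrist camera, because two views of the rack half a turn apart agreed within about 0.3 mm. The grasps and the fits in the slot and aperture bore that out.

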